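# Set the labelling jig's stop and slide a carton up to it

### The arm

A 6-joint arm with a two-finger parallel gripper is mounted at the origin on the work surface. World frame = base frame: x ahead of the robot, y to its left, z up, the work surface at z = 0. Lengths are in m, angles in rad, forces in N, time in s.
With the tool pointing down it reaches from about 0.3 to 0.875 m from the base axis. Payload 6.4 kg.
Tool frame: the origin (TCP) lies at the very end of the fingers, on their centre line; the grasp point (between the pads) lies 19 mm behind it; z points along the fingers, y is the direction in which the jaws open and shut (so a half turn about z gives the same grasp; the last joint's range is limited). The gripper opens to 85 mm and grips with 20 to 120 N. Pads are 22 mm wide; open, the fingers measure 114 mm over their backs; the gripper's body (76 mm by 85 mm) begins 54 mm behind the grasp point. The pads swing forward as they close: fully open they stand 13 mm farther back than shut.
Start: joints at [1.115, 0.181, 1.607, -0, 1.354, -0.206], TCP at [0.142, 0.557, 0.231] pointing down, gripper open.
Joint ranges: [-2.99, 2.99], [-0.89, 2.07], [0.3, 2.58], [-1.14, 4.28], [0, 2.63], [-3.12, 3.12]. Speed limits (rad/s): [2.57, 2.57, 3.01, 3.14, 3.14, 3.14].

### API

Orientations are given as a unit quaternion [w, x, y, z].
In Python, from rig import * gives the robot as it stands. The module is installed in compiled form; this text tells all that it offers. Calls block until the motion is done:
- goto(position, orientation): joint-space move of the TCP to a pose.
- move_straight(position, frame=None, vel=0.15): straight line of the TCP; frame=None keeps the orientation; vel is the mean speed in m/s.
- goto_joints(angles): joint-space move.
- grip(opening, strength=None): finger opening in m; strength is the grip in N (None keeps the last); returns when the fingers have stopped.
- pause(seconds).
- solve_ik(position, orientation): joint angles nearest the present ones, or None.
- get_obs(): the state.
- get_image(name): name is "scene" or "side" or "wrist"; returns a dict with "image" (400x640x3 uint8, blue, green, red), "z_map" (400x640 float32, m along the optical axis (not along the pixel's ray), 0 where there is no reading), "fovy" (degrees; the focal length in pixels is half the picture's height over the tangent of half this angle, whatever the lens; pixels are square), "cx", "cy" (the principal point, pixels), "camera_from_world" (4x4, takes a point from world to camera coordinates). Camera axes: x right, y up, looking along -z (the intrinsics and any distortion apply to the point x, -y, -z); pixel columns grow to the right and rows downward; lengths in m; the calibration is good to about 2 mm. A picture is of the moment at which its call begins.
A pose or a line that the arm cannot do raises PlanningError and nothing moves.
- close_job(): hands the job in, once; it reports no verdict.
Trained networks look in the newest picture that a camera, given by its name, has taken for a name from the list of things; names that differ only in an ending like _2 or _b are one class to them, and where a whole thing is asked for, a point or a joint stands for the part that bears it (a point fixed in the world has none). Each returns a list of dicts, best first, with "conf" (0 to 1); they miss things now and then, are a little off and sometimes report something else, mostly with a low value. They report only what shows in the picture. A call takes as long as a camera call. They do not tell look-alikes from the thing itself.
- look_for(camera, thing): "centre" ([row, column] in pixels, amid what is visible of it).
- silhouettes(camera, thing): "pixels" (400x640 bool, what is visible of it) and "centre" ([row, column] in pixels, amid what is visible of it).
The state is a dict: "time": time; "q": joint angles; "joint_velocities": joint speeds; "tau": joint torques, N m; "position": TCP position; "eef_rot": TCP orientation; "ft_force": force on the tool from outside, world axes, zero at the start; "wrist_torque": the same for the moment, N m; "opening": finger opening in m.
Only numpy, scipy, OpenCV 4.12 (cv2) and the standard library are available. Lean on these libraries where they do the work, as an engineer would, in place of code of your own. Each camera call takes 0.05 s, during which the arm holds its last target. There are 200 camera calls.

### The job

On the carton-labelling jig, pull up the black T-handle of the spring plunger, move the red slide along the square tube to the slot beside the green tag, and let go so that the pin drops fully home in that slot. Then slide the takeaway carton along the tray until its end lies flat against the slide's stop plate. Do not disturb the printer, pitcher, bottle and cup.

Things in the scene. Friction and masses are not known exactly. Their poses are not given: they have to be found in the camera images.
- jig: labelling jig fixed to the table: white tray 225 x 480 x 10 mm. Origin on the table; its x points away from the robot, y along the tube, z up. The tray spans x -55 to 170, y -340 to 140 mm. The carton's lane lies between the tube's side (x = 85) and an aluminium front lip (x = -45, top at z = 22 mm). Its place and yaw (up to 0.2 rad) change between runs
- middle_slot (a point): centre of the middle slot, at the flat top of the square steel tube (z = 45 mm). The tube is 30 mm wide and runs the tray's length along the jig's y, centred on its x = 100 mm. Five square slots 17 x 17 mm in its top lie at y = -80, -40, 0, 40 and 80 mm from this point; all but the middle one have a tag
- stop_slide (a joint): red slide astride the tube, 56 mm long, top at z = 55 mm, with an 8 mm aluminium stop plate at its -y end across the lane (z 12 to 65 mm). Value in m along the jig's y: 0 at the middle slot, where it starts; travel -0.1 to 0.1. It slides (1.5 N friction) only while the plunger's pin is out of the slots, and stays where it is left
- plunger (a joint): spring plunger on the red slide, in m: 0 = pin fully down (in a slot, 12 mm below the tube's top), 0.022 = fully up. Above 0.012 the pin is free; let go between slots it rests on the tube at 0.012. The spring pushes down with 4 N at 0, 8 N at 0.022. The pin is 12 mm thick with a round nose and finds a slot from about 3 mm off-centre
- pull_bar (a point): centre of the plunger's black T-handle bar, 80 mm long along the jig's x, 16 mm thick, with round ends, on a 10 mm stem. With the pin down it is 115 mm above the table; below it the slide's steel barrel (24 mm diameter) ends at 75 mm. The handle carries the slide along when moved along y
- pin (a point): lower tip of the plunger's pin, 82 mm straight below the centre of the T-bar; axes parallel to the jig's
- stop_face (a point): centre of the stop plate's face that the carton must meet; the face looks along the jig's -y, is 123 mm wide along x, and lies 28 mm on the -y side of the pin; axes parallel to the jig's
- tag_green: Green plastic tag, a flat block 30 x 26 x 8 mm fixed on the tray beside the tube, on the far side from the robot; origin at the centre of its underside, axes parallel to the jig's. It marks the slot whose centre has the same position along the jig's y axis. The tag order changes between runs. This is the wanted slot
- tag_blue: Blue plastic tag, a flat block 30 x 26 x 8 mm fixed on the tray beside the tube, on the far side from the robot; origin at the centre of its underside, axes parallel to the jig's. It marks the slot whose centre has the same position along the jig's y axis. The tag order changes between runs
- tag_yellow: Yellow plastic tag, a flat block 30 x 26 x 8 mm fixed on the tray beside the tube, on the far side from the robot; origin at the centre of its underside, axes parallel to the jig's. It marks the slot whose centre has the same position along the jig's y axis. The tag order changes between runs
- tag_black: Black plastic tag, a flat block 30 x 26 x 8 mm fixed on the tray beside the tube, on the far side from the robot; origin at the centre of its underside, axes parallel to the jig's. It marks the slot whose centre has the same position along the jig's y axis. The tag order changes between runs
- carton: closed takeaway carton of stiff card with a white top, 100 mm along its x, 120 along its y, 60 high, about 0.25 kg; loose on the tray (underside 10 mm above the table) in the lane on the -y side of the stop, turned up to 0.12 rad. Origin at the centre of its underside
- carton_front (a point): centre of the carton's end face towards the stop (its +y face), 30 mm above its underside
- printer: white and black label printer 190 x 130 x 135 mm, leave alone; origin under its centre
- pitcher: steel milk pitcher, 84 mm across and 110 mm high, leave alone; origin under its centre
- syrup: amber syrup bottle, 68 mm across and 230 mm high, leave alone; origin under its centre
- cup: paper cup, 84 mm across and 100 mm high, leave alone; origin under its centre
There are look-alikes about, which are no part of the job. What is shaped like the carton but orange or purple is not meant.

How it is judged:
By the outcome, as a careful person would: the job done as asked, in the order asked, and still so for the second after the job is handed in, with the robot touching nothing.
It also fails if it takes over 54 s, if anything falls off the work surface, if the arm or the gripper's body presses on something with over 40 N, if the wrist force passes 120 N, or if a joint passes its speed limit or range.

## Working session

There is one attempt and no reset: what is moved stays moved. The work goes in short steps, each a Python script; the robot and the scene stay as the last script left them, time stands still between calls to the robot, and variables do not carry over. Pictures are saved under pics/ and viewed, about 8 in all and at most 12, crops included, and the job is handed in when it is done.

```bash
mkdir -p pics
cat > h.py <<'E'
from rig import *
import numpy as np, cv2
def cloud(d):
    z=d["z_map"]; f=200/np.tan(np.radians(d["fovy"])/2)
    v,u=np.mgrid[0:400,0:640]
    pc=np.stack([(u-d["cx"])/f*z,-(v-d["cy"])/f*z,-z,np.ones_like(z)],-1)
    P=pc@np.linalg.inv(d["camera_from_world"]).T
    P=P[...,:3]; P[z==0]=np.nan
    return P
E
python3 - <<'E'
from h import *
o=get_obs();print(o["time"],o["ft_force"],o["eef_rot"])
ims=[]
for c in ["scene","side"]:
    d=get_image(c);P=cloud(d);np.savez(c+".npz",P=P,im=d["image"]);cv2.imwrite(f"pics/{c}.png",d["image"])
    print(c,[k for k in d],d["fovy"],d["cx"],d["cy"],np.linalg.inv(d["camera_from_world"])[:3,3], (d["z_map"]==0).mean())
    for t in ["tag_green","pull_bar","carton","stop_slide","tag_blue","tag_black","tag_yellow"]:
        for r in silhouettes(c,t)[:3]:
            m=r["pixels"];q=P[m]
            print(t,round(r["conf"],2),np.round(r["centre"]),m.sum(),np.round(np.nanmedian(q,0),3),np.round(np.nanmax(q[:,2]),3))
E
```

```text
0.0 [-1.19201382  0.22548561 -0.27345077] [-2.69643477e-04  1.24573034e-01  9.92210042e-01 -8.48270614e-04]
scene ['image', 'z_map', 'fovy', 'cx', 'cy', 'camera_from_world'] 45.71076157270858 318.42546533112943 207.87155796042703 [1.16103732 0.90373362 0.88902023] 0.00398828125
tag_green 0.39 [280. 337.] 90 [0.605 0.161 0.017] 0.021
tag_green 0.3 [233. 348.] 167 [0.553 0.127 0.119] 0.126
pull_bar 0.58 [234. 347.] 181 [0.553 0.127 0.118] 0.126
carton 0.94 [206. 337.] 1327 [ 0.455 -0.059  0.067] 0.074
carton 0.87 [166. 317.] 1053 [ 0.37  -0.323  0.053] 0.065
carton 0.75 [181. 271.] 1202 [ 0.568 -0.301  0.055] 0.065
stop_slide 0.83 [246. 354.] 1113 [0.519 0.119 0.053] 0.126
tag_blue 0.44 [286. 346.] 88 [0.61  0.2   0.017] 0.021
tag_blue 0.15 [254. 358.] 7026 [0.532 0.126 0.011] 0.126
tag_black 0.74 [246. 355.] 997 [0.524 0.119 0.054] 0.126
tag_yellow 0.51 [250. 323.] 58 [0.586 0.044 0.017] 0.022
side ['image', 'z_map', 'fovy', 'cx', 'cy', 'camera_from_world'] 42.239195994448764 322.3102755734129 198.25695053134157 [ 0.03271396 -1.500276    1.26525454] 0.01176171875
pull_bar 0.52 [173. 314.] 84 [0.551 0.117 0.117] 0.128
carton 0.96 [208. 370.] 913 [ 0.706 -0.096  0.056] 0.068
carton 0.62 [264. 356.] 1143 [ 0.546 -0.34   0.058] 0.132
carton 0.57 [224. 304.] 978 [ 0.437 -0.125  0.067] 0.079
stop_slide 0.89 [190. 307.] 582 [0.504 0.109 0.049] 0.128
tag_black 0.47 [148. 319.] 430 [0.649 0.351 0.069] 0.105
tag_yellow 0.41 [202. 329.] 32 [0.584 0.032 0.016] 0.023
tag_yellow 0.33 [204. 311.] 3557 [0.504 0.026 0.012] 0.128
```

Run:
```python
import cv2
a=cv2.imread("pics/scene.png");b=cv2.imread("pics/side.png")
a=a[110:360,200:500];b=b[100:310,200:470]
cv2.imwrite("pics/a1.png",cv2.resize(a,None,fx=2.4,fy=2.4))
cv2.imwrite("pics/b1.png",cv2.resize(b,None,fx=2.4,fy=2.4))
```

```text
(no output)
```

View pics/a1.png

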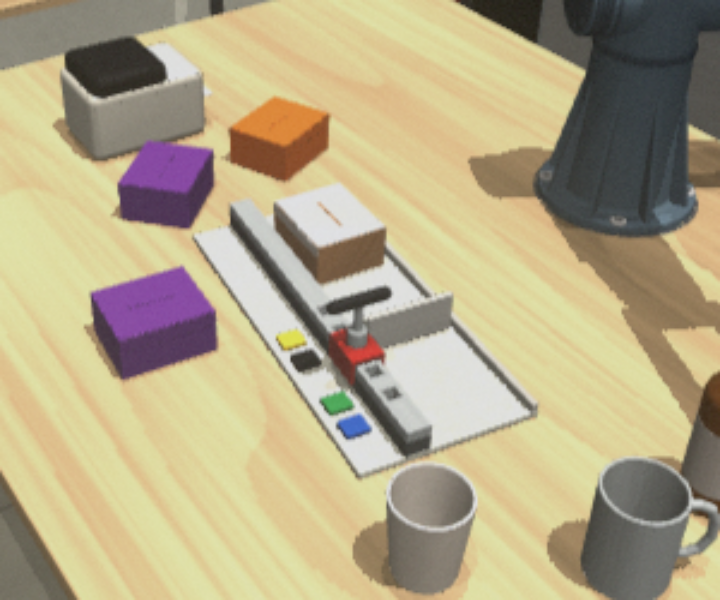

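View pics/b1.png

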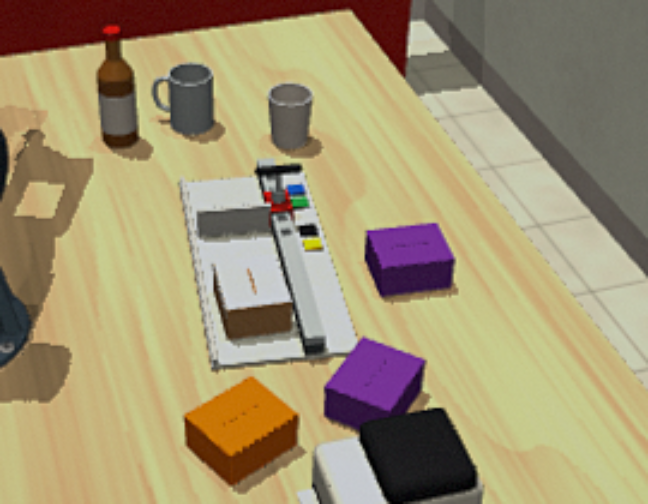

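View pics/scene.png

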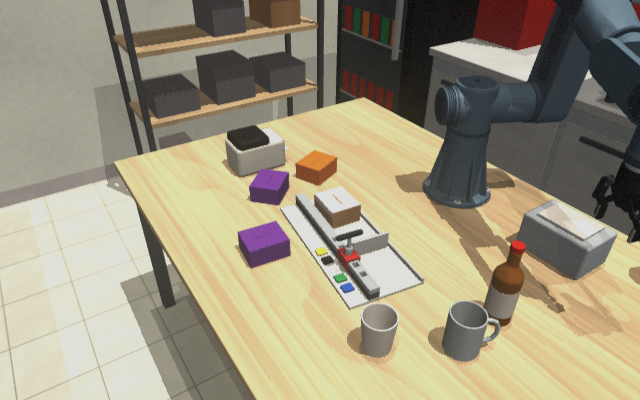

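The pictures show the green tag at about (337,402) in the crop. From −y to +y the tags run yellow, black, green, blue, so the target is the slot at y = +40 mm. The white-topped carton is in the lane on the −y side of the stop. The pitcher, cup and bottle stand at the +y end. Next I fit the jig pose.

Run:
```python
from h import *
for c in ["scene","side"]:
    f=np.load(c+".npz");P=f["P"];im=f["im"].astype(int);x,y,z=P[...,0],P[...,1],P[...,2]
    hsv=cv2.cvtColor(f["im"],cv2.COLOR_BGR2HSV).astype(int)
    # tube line
    roi=(x>.4)&(x<.7)&(y>-.3)&(y<.3)
    m=roi&(z>.040)&(z<.050)&(hsv[...,1]<50)&(x>.47)&(abs(x-(.545+.15*(y-.12)))<.022)
    q=P[m][:,:2];mu=q.mean(0);_,_,vt=np.linalg.svd(q-mu);dr=vt[0]*np.sign(vt[0,1])
    print(c,"tube",m.sum(),mu,"yaw",np.arctan2(-dr[0],dr[1]),"width sd",(q-mu)@[dr[1],-dr[0]]@np.ones(len(q)), ((q-mu)@np.array([dr[1],-dr[0]])).std())
    yaw=np.arctan2(-dr[0],dr[1]);R=np.array([[np.cos(yaw),-np.sin(yaw)],[np.sin(yaw),np.cos(yaw)]])
    # bar
    m=roi&(z>.105)&(z<.135)&(abs(x-.55)<.08)&(abs(y-.12)<.06)
    q=P[m][:,:2]@R; print(" bar jig-rot lo/hi/med",m.sum(),q.min(0),q.max(0),np.median(q,0),"tube x",(mu@R)[0],"ztop",np.percentile(P[m][:,2],95))
    print(" bar mid world",R@((q.min(0)+q.max(0))/2))
    # tags
    for n,hm in dict(green=(45,80),blue=(95,125),yellow=(22,33)).items():
        m=roi&(z>.012)&(z<.026)&(hsv[...,0]>hm[0])&(hsv[...,0]<hm[1])&(hsv[...,1]>110)&(x>.55)
        q=P[m][:,:2]@R
        if m.sum(): print(" ",n,m.sum(),(q.min(0)+q.max(0))/2)
    # carton top
    m=(x>.36)&(x<.52)&(y>-.22)&(y<.05)&(z>.062)&(z<.08)
    q=P[m]; r=cv2.minAreaRect((q[:,:2]*1000).astype(np.float32));print(" carton",m.sum(),r,np.median(q[:,2]))
    for t in ["printer","pitcher","syrup","cup"]:
        get_image(c)
        for r in silhouettes(c,t)[:1]: print(" ",t,r["conf"],np.nanmedian(P[r["pixels"]],0).round(3))
```

```text
scene tube 910 [0.54109803 0.0477305 ] yaw -0.14477324391389595 width sd 8.19604800694762e-13 0.009234366292966353
 bar jig-rot lo/hi/med 168 [0.49037577 0.19583952] [0.56723626 0.21273187] [0.53096568 0.20637663] tube x 0.5285514263800208 ztop 0.12383699227953497
 bar mid world [0.55274588 0.12585878]
  green 60 [0.57333391 0.2467772 ]
  blue 80 [0.57441764 0.28519099]
  yellow 64 [0.57451835 0.12587909]
 carton 779 ((442.1864013671875, -87.84269714355469), (123.92977905273438, 103.60763549804688), 85.00325012207031) 0.06962203474986894
  printer 0.8 [ 0.528 -0.474  0.091]
  pitcher 0.62 [0.504 0.494 0.069]
  syrup 0.86 [0.369 0.479 0.122]
  cup 0.85 [0.656 0.38  0.066]
side tube 403 [ 0.52680024 -0.04458738] yaw -0.14131917858600782 width sd 8.244923840883267e-14 0.008561040019131369
 bar jig-rot lo/hi/med 77 [0.49039853 0.17902554] [0.56646029 0.20463125] [0.52969014 0.19270805] tube x 0.5278286909210697 ztop 0.12523020417208586
 bar mid world [0.55018042 0.11548717]
  green 22 [0.57287133 0.23171167]
  blue 30 [0.57419717 0.21763804]
  yellow 32 [0.5737097  0.11779489]
 carton 615 ((442.4618835449219, -94.455078125), (133.52468872070312, 102.59774780273438), 84.72628784179688) 0.06938063410198003
  printer 0.6 [ 0.485 -0.576  0.106]
  pitcher 0.81 [0.485 0.456 0.07 ]
  syrup 0.73 [0.347 0.442 0.106]
  cup 0.77 [0.651 0.351 0.069]
```

```bash
cat >> h.py <<'E'
from scipy.spatial.transform import Rotation as Ro
def quat(yd):  # tool down, jaw axis yd (xy)
    y=np.array([yd[0],yd[1],0.]);y/=np.linalg.norm(y);z=np.array([0,0,-1.]);x=np.cross(y,z)
    return Ro.from_matrix(np.stack([x,y,z],1)).as_quat(scalar_first=True)
YAW=-0.144
JX=np.array([np.cos(YAW),np.sin(YAW)]);JY=np.array([-np.sin(YAW),np.cos(YAW)])
def sil(P,r): return P[r["pixels"]]
E
python3 - <<'E'
from h import *
o=get_obs();p=np.array(o["position"]);
move_straight([p[0],p[1],0.38],vel=0.3)
for s in (1,-1): print(s,solve_ik([.52,.1,.38],quat(s*JY)))
js=[solve_ik([.52,.1,.38],quat(s*JY)) for s in (1,-1)]
q0=np.array(get_obs()["q"]); s=(1,-1)[int(np.argmin([9 if j is None else abs(j[5]-q0[5]) for j in js]))]
print("s",s); goto([.52,.1,.38],quat(s*JY))
o=get_obs();print(o["time"],o["position"])
d=get_image("wrist");P=cloud(d);np.savez("wrist.npz",P=P,im=d["image"]);cv2.imwrite("pics/w1.png",d["image"])
for t in ["pull_bar","tag_green","carton"]:
    for r in silhouettes("wrist",t)[:2]:
        q=sil(P,r);q=q[~np.isnan(q[:,0])];print(t,r["conf"],np.round(r["centre"]),len(q),np.median(q,0).round(4))
E
```

```text
1 [-3.43509738e-02 -5.99843693e-03  1.51332027e+00 -4.44089210e-16
  1.63427082e+00 -1.46114730e+00]
-1 [-3.43509738e-02 -5.99843693e-03  1.51332027e+00 -4.44089210e-16
  1.63427082e+00  1.68044535e+00]
s 1
4.3667 [0.51984363 0.10082696 0.37999819]
pull_bar 0.9 [182. 337.] 857 [0.5481 0.1232 0.1216]
tag_green 0.75 [196. 357.] 304 [0.5997 0.1568 0.018 ]
carton 0.94 [88. 10.] 1576 [ 0.3788 -0.2887  0.0233]
carton 0.88 [282. 235.] 4788 [ 0.7057 -0.045   0.06  ]
```

View pics/w1.png

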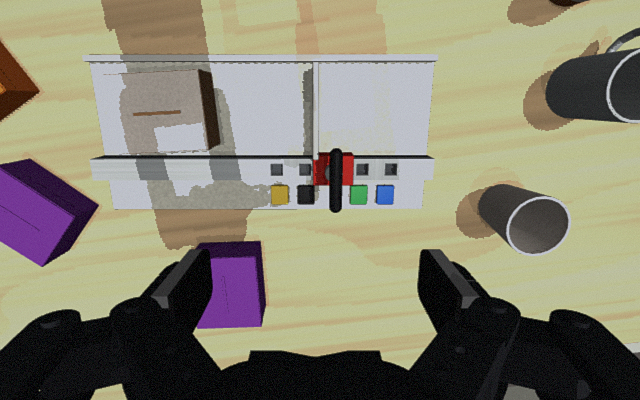

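The wrist view has the jig square-on. The T-bar is at (335,180), the green tag at (358,194), and the white carton at (165,112). I measure from this view.

```bash
cat > fit.py <<'E'
from h import *
def fit(P,img):
    x,y,z=P[...,0],P[...,1],P[...,2];hsv=cv2.cvtColor(img,cv2.COLOR_BGR2HSV).astype(int)
    R=np.stack([JX,JY],1)
    jx=x*JX[0]+y*JX[1];jy=x*JY[0]+y*JY[1]
    roi=(abs(jx-.53)<.07)&(abs(jy-.2)<.16)
    tg={}
    for n,hm in dict(green=(45,80),blue=(95,125),yellow=(18,33)).items():
        m=roi&(z>.012)&(z<.026)&(hsv[...,0]>hm[0])&(hsv[...,0]<hm[1])&(hsv[...,1]>110)&(jx>.55)
        m=cv2.morphologyEx(m.astype(np.uint8),cv2.MORPH_OPEN,np.ones((3,3)))>0
        if m.sum()>5: tg[n]=((np.percentile(jx[m],[1,99])).mean(),(np.percentile(jy[m],[1,99])).mean())
    m=roi&(z>.109)&(z<.145)
    c=np.array([np.percentile(jx[m],[1,99]).mean(),np.percentile(jy[m],[1,99]).mean()])
    ext=np.ptp(jx[m]),np.ptp(jy[m])
    print("tags",{k:np.round(v,4) for k,v in tg.items()});print("bar jig",c.round(4),"world",(R@c).round(4),"ext",np.round(ext,4),"ztop",np.percentile(z[m],90).round(4),m.sum())
    mm=(abs(jx-.5285)<.03)&(z>.040)&(z<.050)&(abs(jy)<.3)
    q=P[mm][:,:2];print("tube yaw",-np.polyfit(q[:,1],q[:,0],1)[0],"jx",jx[mm].mean(),"jy range",np.percentile(jy[mm],[0,100]))
    m=(z>.06)&(z<.085)&(jx>.37)&(jx<.51)&(jy>-.16)&(jy<.16)
    m=cv2.morphologyEx(m.astype(np.uint8),cv2.MORPH_OPEN,np.ones((3,3)))
    n,l,st,_=cv2.connectedComponentsWithStats(m)
    m=l==1+np.argmax(st[1:,4])
    r=cv2.minAreaRect(np.stack([jx[m],jy[m]],1).astype(np.float32)*1000);print("carton in jig axes mm",r,np.ptp(jx[m]),np.median(z[m]))
    m=(z>.056)&(z<.072)&(jx>.37)&(jx<.49)&(abs(jy-(c[1]-.024))<.012); print("stop plate jy",np.percentile(jy[m],[2,50,98]) if m.any() else None)
E
python3 - <<'E'
from fit import *
f=np.load("wrist.npz");fit(f["P"],f["im"])
E
```

```text
tags {'green': array([0.5721, 0.2421]), 'blue': array([0.5714, 0.2824]), 'yellow': array([0.5715, 0.1224])}
bar jig [0.5266 0.2008] world [0.55   0.1232] ext [0.0793 0.0159] ztop 0.1236 830
tube yaw -0.1355212325767554 jx 0.5273939126177392 jy range [-0.2563675  0.2999981]
carton in jig axes mm ((449.4857177734375, -24.482959747314453), (100.9286880493164, 120.53724670410156), 2.922468900680542) 0.10598423906190901 0.07049605807283268
stop plate jy [0.17403692 0.17665957 0.18057421]
```

```bash
cat > a.py <<'E'
from h import *
B=np.array([.5500,.1232])+.0004*JY
w=lambda p,z:[p[0],p[1],z]
def st(m):
    o=get_obs();print(m,round(o["time"],2),np.round(o["position"],4),"F",np.round(o["ft_force"],1),"open",round(o["opening"],4))
E
python3 - <<'E'
from a import *
grip(.06)
goto(w(B,.20),quat(JY)); move_straight(w(B,.096),vel=.12); st("at bar")
grip(0.0,60); st("gripped")
move_straight(w(B,.096+.017),vel=.06); st("up")
T=B+.0404*JY
move_straight(w(T,.096+.017),vel=.06); st("slid")
E
```

```text
at bar 6.72 [0.5509 0.1236 0.097 ] F [0.6 0.4 0.9] open 0.0598
gripped 7.21 [0.5504 0.1235 0.0967] F [-0.8 -0.5  5.5] open 0.0138
up 7.64 [0.5502 0.1236 0.1124] F [ 5.6  0.7 -8.5] open 0.014
slid 8.47 [0.5559 0.1637 0.112 ] F [ 5.   0.1 -6.2] open 0.0142
```

Run:
```python
from a import *
T=B+.0404*JY
st("now");move_straight(w(T,.096+.0095),vel=.04); st("lowered")
grip(.06); st("released")
move_straight(w(T,.26),vel=.25); 
o=T-.05*JX-.06*JY
goto(w(o,.36),quat(JY)); pause(.2); st("view")
from fit import fit
d=get_image("wrist");P=cloud(d);cv2.imwrite("pics/w2.png",d["image"]);fit(P,d["image"])
```

```text
now 8.47 [0.5559 0.1637 0.112 ] F [ 5.   0.1 -6.2] open 0.0142
lowered 8.8 [0.5559 0.1635 0.1045] F [ 5.  -0.1 -5.7] open 0.014
released 9.3 [0.5558 0.1636 0.1057] F [0.9 0.  0.3] open 0.0601
view 10.84 [0.4974 0.1117 0.3576] F [-0.7 -0.8  0.2] open 0.0599
tags {'green': array([0.5733, 0.2392]), 'blue': array([0.5719, 0.2819]), 'yellow': array([0.5718, 0.123 ])}
bar jig [0.5264 0.2428] world [0.5558 0.1647] ext [0.0786 0.0161] ztop 0.1235 876
tube yaw -0.13218741887245755 jx 0.5275686235951168 jy range [-0.24682436  0.29996177]
carton in jig axes mm ((449.59051513671875, -24.19886016845703), (101.06430053710938, 120.45160675048828), 3.0519726276397705) 0.105173782205706 0.07045124924842855
stop plate jy [0.21493442 0.21861766 0.22273692]
```

View pics/w2.png

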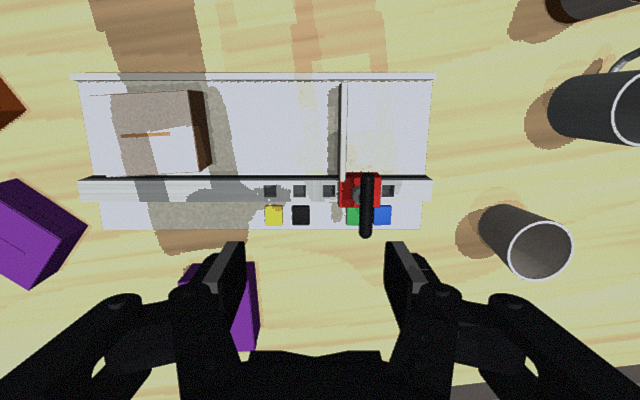

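The bar top is at 0.1235 m, the same as at the start, so the pin is home. The bar also lines up with the green slot, at blue tag − 40 mm. The stop face is at jig-y ≈ 0.2148. Next I push the carton with two spread fingers, stopping when the force rises.

Run:
```python
from a import *
W=lambda jx,jy,z:[*(jx*JX+jy*JY),z]
X=.451
c=[(abs(solve_ik(W(X,-.12,.2),quat(s*JX))[5]-get_obs()["q"][5]),s) for s in (1,-1) if solve_ik(W(X,-.12,.2),quat(s*JX)) is not None]
s=min(c)[1];print(c)
goto(W(X,-.122,.2),quat(s*JX)); move_straight(W(X,-.122,.028),vel=.15); st("down")
f0=np.array(get_obs()["ft_force"])[:2]@JY
move_straight(W(X,.066,.028),vel=.07); st("pushed")
jy=.066
while jy<.094:
    jy+=.0015; move_straight(W(X,jy,.028),vel=.03); o=get_obs()
    f=np.array(o["ft_force"])[:2]@JY-f0; print(round(jy,4),round(np.array(o["position"])[:2]@JY,4),round(f,1))
    if f<-5: break
st("end")
```

```text
[(np.float64(0.9243784969837054), 1), (np.float64(4.065971150573499), -1)]
down 13.49 [ 0.4295 -0.1858  0.0288] F [ 1.  -0.   0.9] open 0.0599
pushed 16.32 [0.4558 0.0005 0.028 ] F [ 0.4 -0.9  1.2] open 0.0602
0.0675 0.0676 -0.0
0.069 0.0692 -0.6
0.0705 0.0707 -0.3
0.072 0.0722 0.4
0.0735 0.0736 -0.1
0.075 0.0751 -0.1
0.0765 0.0766 -0.3
0.078 0.0781 -1.1
0.0795 0.0796 0.5
0.081 0.0811 -0.1
0.0825 0.0826 -0.3
0.084 0.084 -2.0
0.0855 0.0846 -8.0
end 19.57 [0.4587 0.0189 0.028 ] F [-0.5 -7.9 -1.1] open 0.0598
```

Run:
```python
from a import *
from fit import fit
W=lambda jx,jy,z:[*(jx*JX+jy*JY),z]
move_straight(W(.451,.04,.028),vel=.06); move_straight(W(.451,.03,.36),vel=.25)
goto(W(.47,.15,.38),quat(JY)); pause(.2); st("view")
d=get_image("wrist");P=cloud(d);fit(P,d["image"]);cv2.imwrite("pics/w3.png",cv2.resize(d["image"][20:260,130:490],None,fx=2,fy=2))
x,y,z=P[...,0],P[...,1],P[...,2];jx=x*JX[0]+y*JX[1];jy=x*JY[0]+y*JY[1]
for a in np.arange(.405,.5,.015):
    m=(abs(jx-a)<.005)&(z>.066)&(z<.085)&(jy<.3)&(jy>0); print(round(a,3),np.percentile(jy[m],[0,100]).round(4))
```

```text
view 23.35 [0.4866 0.0806 0.3799] F [ 0.1  0.4 -0.1] open 0.06
tags {'green': array([0.5724, 0.242 ]), 'blue': array([0.572 , 0.2862]), 'yellow': array([0.5717, 0.1225])}
bar jig [0.5263 0.2446] world [0.556  0.1665] ext [0.079  0.0161] ztop 0.1234 794
tube yaw -0.1340916107133954 jx 0.5274308133517757 jy range [-0.25626249  0.29994956]
carton in jig axes mm ((453.67694091796875, 128.2309112548828), (99.97779083251953, 62.875247955322266), 0.14143386483192444) 0.09995379328237008 0.07071178269156728
stop plate jy [0.20880171 0.21759882 0.22439338]
0.405 [0.0974 0.2231]
0.42 [0.0967 0.2235]
0.435 [0.0979 0.223 ]
0.45 [0.0971 0.2225]
0.465 [0.0971 0.2231]
0.48 [0.0976 0.2223]
0.495 [0.097  0.2241]
```

View pics/w3.png

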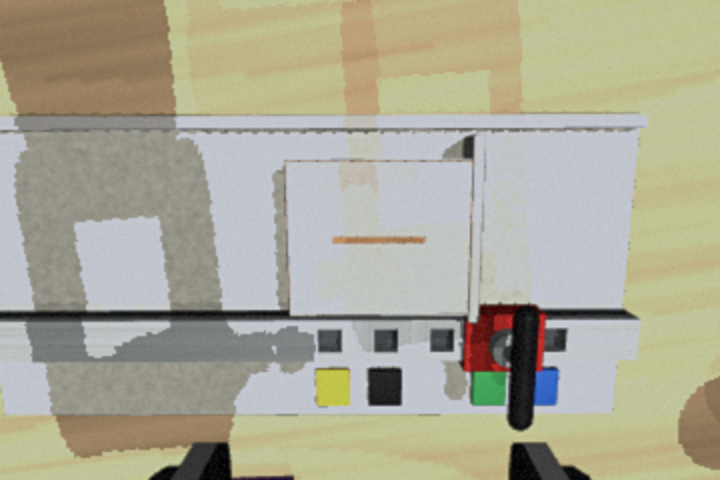

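```bash
python3 -c "
from rig import *
close_job();print(get_obs()['time'])"
```

```text
the job is handed in; nothing more can be done
the job is handed in; nothing more can be done
```

The job is handed in. The pin sits fully home in the green slot, and the carton lies flat against the stop plate.

- **Slide:** I gripped the T-handle, raised it about 16 mm, and moved the slide 40 mm to the green slot. I lowered the pin until it had started into the slot, then let go. The bar top read 123.4 mm afterwards, the same as before the move (123.6 mm).
- **Carton:** I pushed it with two spread fingers until the force rose to 8 N, then backed off. Its back edge is square to the jig within about 1 mm. Taking its length as 120 mm, its front comes to 217.2 mm along the jig's y in my measuring frame, and the stop face to 216.6 mm.
- **Run:** The clock stood at about 23 s at the last look, and the arm was clear of everything. I never moved near the printer, pitcher, bottle or cup.

**Disagreements:** the side camera's tag positions were 5–15 mm off the scene camera's, so I worked from the wrist camera. In the last view the bar read about 2 mm past the 40 mm slot centre, which is within the slot's play and the calibration error.

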